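# Turn the varnish brush bristles-up in its crock

### The job

The flat varnish brush was left standing on its bristles in the stoneware crock. Pull it out, turn it end for end and stand it back in the same crock with its handle right down on the crock's floor and its bristles up in the air to dry (it may lean on the rim); the oak two-bar rest is there to lay it across if you need to change your grip. Leave the crock standing where it is and do not shove the net gauge, the lure tin or the fish tongs about.

Things in the scene. Friction and masses are not known exactly. Their poses are not given: they have to be found in the camera images.
- brush_centre (a point): Centre (half-way along, on the axis) of the loose flat varnish brush, 195 mm long, about 0.1 kg. z runs along the brush from the bristles to the handle's butt (butt at z +97.5 mm, bristle end at -97.5), y across its width, x through its thickness. Centre of mass about 10 mm from here on the butt side. It starts upright in the crock, handle up, about 110 mm of it above the rim.
- brush_butt (a point): Middle of the handle's flat end (butt). The wooden handle is a straight bar 120 mm long that ends here, 28 mm wide (y) and 18 mm thick (x); z points out of the end.
- bristle_end (a point): Middle of the bristles' end. The head (stiff bristles, then a steel ferrule) is 75 mm long from here to the handle, 46 mm wide (y) and 24 mm thick (x).
- crock: Loose round stoneware crock standing on the bench, 95 mm high, about 78 mm across, about 1.1 kg; origin at the centre of its underside, z up. The walls are 8 mm thick, so the well is round, 60 mm across at the rim, 85 mm deep; the inner floor is 10 mm above the bench.
- crock_mouth (a point): Centre of the crock's mouth, level with the rim.
- rest_top (a point): Fixed oak rest: base board 110 (x) by 124 (y) by 10 mm with two upright bars on it, each 100 mm long along x, 10 mm thick, at y = -42 and +42 mm. This point is midway between them, level with their top edges, 50 mm above the bench. A long thing laid along the rest's y lies across both bars with open space under its middle.
- net_gauge: Bystander: flat carved pine net gauge, 160 x 38 x 9 mm, loose; origin under its centre.
- lure_tin: Bystander: shut flat zinc lure tin, 102 x 64 x 24 mm, loose; origin under its centre.
- tongs: Bystander: aluminium fish tongs lying flat, 195 mm long, 14 mm high, loose; origin under their middle.
Mind the look-alikes: they are no part of the job. Leave any blue look-alike of the crock alone.

How it is judged:
By the outcome, as a careful person would: the job done as asked, in the order asked, and still so for the second after the job is handed in, with the robot touching nothing.
It also fails if it takes over 72 s, if anything falls off the work surface, if the arm or the gripper's body presses on something with over 40 N, if the wrist force passes 120 N, or if a joint passes its speed limit or range.

### The arm

A 6-joint arm with a two-finger parallel gripper is mounted at the origin on the work surface. World frame = base frame: x ahead of the robot, y to its left, z up, the work surface at z = 0. Lengths are in mm, angles in rad, forces in N, time in s.
With the tool pointing down it reaches from about 300 to 775 mm from the base axis. Payload 14.6 kg.
Tool frame: the origin (TCP) lies midway between the tips of the shut fingers; the grasp point (between the pads) lies 19 mm behind it; z points along the fingers, y is the line along which they close (so a half turn about z gives the same grasp; the last joint's range is limited). The gripper opens to 94 mm and grips with 3 to 60 N. Pads are 16 mm wide; open, the fingers measure 119 mm over their backs; the gripper's body (75 mm by 177 mm) begins 78 mm behind the grasp point.
Start: joints at [1.105, 0.3, 1.521, -0, 1.321, -0.067], TCP at [213.568, 506.831, 205.446] pointing down, gripper open.
Joint ranges: [-3.03, 3.03], [-0.79, 2.21], [0.23, 2.52], [-1.04, 4.18], [0, 3.07], [-2.55, 2.55]. Speed limits (rad/s): [2.22, 2.22, 2.57, 3.14, 3.14, 3.14].

### API

Orientations are given as a 3x3 rotation matrix whose columns are the frame's x, y, z axes.
In Python, from workcell import robot, snapshot, finder gives the robot as it stands.
- The arm moves only by the tool apply_moves, never from a script. Its argument "series" is a list of rows, each a list of 3 entries, a list of its own where there are three numbers: the shift along the tool's x, y, z each as a share of 500 mm, from -1 to 1, then the turn, a rotation vector about the tool's x, y, z each as a share of 90 degrees, from -1 to 1, then the closure, from -1 (fully open) to 1 (shut), so that 0 is half open. In form: [[[dx, dy, dz], [rx, ry, rz], jaw], ...]. A call has 1 to 10 rows; each row is the pose to reach, as a shift and turn from the pose commanded when the call began, along the tool's axes at that moment; what a row does not reach only later rows make up. A row lasts 1/12 s, in which the tool goes at most 41.7 mm and 7.16 degrees, less where a joint would pass 70% of its speed; a pose out of reach is approached as far as the arm can. A call with a number of a shift or a turn outside -1 to 1 is refused whole. A call with a gripper value outside its range is refused whole. The fingers move at their own pace and stop on an object; "force" is the grip in N (left out, the last holds). Time passes only in rows, so rows that repeat a pose let the fingers close. It gives the time, the measured TCP pose, the force, the opening and the grip force at its end, in the units of the state.
- robot.get_state(): the state, without advancing time (a new reading comes with each control period).
- snapshot(name): name is "side" or "top"; returns a dict with "pixels" (480x640x3 uint8, red, green, blue), "K" (3x3 intrinsics, pixels), "R" (3x3) and "t" (3): a world point X has camera coordinates R X + t. Camera axes: x right, y down, z forward; pixel columns grow to the right and rows downward; lengths in mm; the calibration is good to about 2 mm. A picture is of the moment at which its call begins. There is no depth.
- robot.job_done(): hands the job in; it is judged then, once.
Trained networks look in a picture, given as the dict that the camera call returned (one of the last four; its "shot" number tells which), for a name from the list of things; names that differ only in an ending like _2 or _b are one class to them, and where a whole thing is asked for, a point or a joint stands for the part that bears it (a point fixed in the world has none). Each returns a list of dicts, best first, with "confidence" (0 to 1); they miss things now and then, are a little off and sometimes report something else, mostly with a low value. They report only what shows in the picture. A call takes as long as a camera call. They do not tell look-alikes from the thing itself.
- finder.spot_in(name, picture): "extent" ([centre column, centre row, width, height] as shares, 0 to 1, of the picture: columns of its width, rows of its height, round what is visible of it).
- finder.masks_of(name, picture): "mask" (480x640 bool, what is visible of it) and "extent" ([centre column, centre row, width, height] as shares, 0 to 1, of the picture: columns of its width, rows of its height, round what is visible of it).
The state is a dict: "time_s": time; "joint_positions": joint angles; "joint_velocities": joint speeds; "joint_torque": joint torques, N m; "tcp_pos": TCP position; "orientation": TCP orientation; "wrist_force": force on the tool from outside, world axes, zero at the start; "torque": the same for the moment, N m; "grip_width": opening from 0.0 (shut) to 1.0 (fully open); "finger_force": force on a finger pad.
Only numpy, scipy, OpenCV 4.12 (cv2) and the standard library are available. Lean on these libraries where they do the work, as an engineer would, in place of code of your own. Each camera call takes 0.05 s, during which the arm holds its last target. There are 200 camera calls.

## Working session

There is one attempt and no reset: what is moved stays moved. The work goes in short steps, Python scripts to look and compute and a tool call to move; the robot and the scene stay as the last step left them, time stands still between calls to the robot, and variables do not carry over. Pictures are saved under pics/ and viewed, at most 10 in all, crops included, and the job is handed in when it is done.

Besides the shell and the picture viewer there is one more tool, called by a JSON object that holds its "api" and its "payload". apply_moves: Moves the arm, as the interface text tells. Shift numbers are shares of 500 mm and turn numbers shares of 90 degrees, none past 1 either way. Its arguments: {"type":"object","properties":{"series":{"type":"array"},"force":{"type":"number"}},"required":["series"]}

```bash
ls; mkdir -p pics
cat > h.py <<'E'
import numpy as np, cv2
from workcell import robot, snapshot, finder
def px(p,X):
    c=p["R"]@np.array(X,float)+p["t"]; u=p["K"]@c; return u[:2]/u[2]
def ray(p,uv):
    R=np.array(p["R"]);t=np.array(p["t"])
    d=R.T@(np.linalg.inv(p["K"])@np.array([uv[0],uv[1],1.])); return -R.T@t,d
def atz(p,uv,z):
    o,d=ray(p,uv); return o+d*(z-o[2])/d[2]
def tri(p1,u1,p2,u2):
    o1,d1=ray(p1,u1);o2,d2=ray(p2,u2)
    s=np.linalg.lstsq(np.stack([d1,-d2],1),o2-o1,rcond=None)[0]
    a=o1+s[0]*d1;b=o2+s[1]*d2; return (a+b)/2,np.linalg.norm(a-b)
def save(p,n): cv2.imwrite("pics/"+n,cv2.cvtColor(p["pixels"],cv2.COLOR_RGB2BGR))
E
python3 - <<'E'
from h import *
np.set_printoptions(precision=1,suppress=True)
for n in("side","top"):
    p=snapshot(n); save(p,n+"0.png"); R=np.array(p["R"]);print(n,-R.T@p["t"],p["K"][0][0],R.tolist())
    for k in["brush_centre","brush_butt","bristle_end","crock","crock_mouth","rest_top","net_gauge","lure_tin","tongs"]:
        for d in finder.spot_in(k,p)[:3]:
            e=np.array(d["extent"])*[640,480,640,480]; print(k,round(d["confidence"],2),e,atz(p,e[:2],50))
E
```

```text
pics
side [ 484.6 -554.9  752.4] 512.6165192382999 [[0.9912284738108913, -0.13092772071983508, -0.018001240336157184], [-0.11247632145430875, -0.7642205493144079, -0.6350716724257917], [0.06939156878640391, 0.6315258379137738, -0.7722434371548055]]
brush_centre 0.72 [288.6 323.1  38.   71.6] [ 489.8 -140.3   50. ]
brush_butt 0.81 [288.3 323.8  35.1  71.3] [ 489.2 -141.5   50. ]
bristle_end 0.66 [287.9 324.6  37.8  71.6] [ 488.5 -142.9   50. ]
crock 0.95 [288.3 357.5  52.3  70.9] [ 483.4 -198.9   50. ]
crock 0.69 [282.9 434.5  60.3  83.6] [ 464.6 -311.3   50. ]
crock_mouth 0.7 [282.5 434.5  64.8  79.3] [ 464.  -311.3   50. ]
crock_mouth 0.66 [289.5 324.6  36.6  70.4] [ 491.  -143.3   50. ]
crock_mouth 0.55 [284.6 356.5  53.4  68.1] [ 478.1 -196.6   50. ]
rest_top 0.73 [285.8 195.7  58.9  55.7] [513.1 138.4  50. ]
net_gauge 0.86 [238.1 271.5  92.7  26.5] [415.3 -28.6  50. ]
lure_tin 0.43 [284.8 192.5  60.8  58.7] [512.1 147.3  50. ]
tongs 0.87 [391.8 262.   33.8  86.4] [677.1 -46.3  50. ]
tongs 0.62 [325.4 259.   56.5  35.5] [565.7 -23.4  50. ]
top [375.9 -52.4 906.4] 437.6576149490273
[... 316 characters left out ...]
53.5   5.9  50. ]
brush_centre 0.3 [403.5 291.3  42.8  42.3] [ 485.4 -196.2   50. ]
brush_butt 0.73 [405.3 288.2  38.   31. ] [ 491.7 -199.4   50. ]
bristle_end 0.71 [405.5 289.7  34.2  34.9] [ 488.8 -199.9   50. ]
crock 0.88 [399.9 290.2  46.   45.2] [ 486.8 -189.    50. ]
crock 0.8 [464.2 309.6  51.4  46.3] [ 461.2 -314.6   50. ]
crock_mouth 0.85 [402.9 290.4  40.7  41.9] [ 487.1 -195.    50. ]
crock_mouth 0.72 [463.4 309.6  51.9  44.9] [ 461. -313.   50.]
rest_top 0.84 [216.9 264.9  73.2  65.7] [502.3 174.7  50. ]
net_gauge 0.96 [292.4 321.5  27.4  83.2] [407.   13.1  50. ]
lure_tin 0.76 [303.9 247.5  36.1  57.4] [553.7   6.7  50. ]
tongs 0.93 [314.  188.6  88.1  36.6] [679.5  -1.   50. ]
```

Run:
```python
import cv2,numpy as np
s=cv2.imread("pics/side0.png");t=cv2.imread("pics/top0.png")
a=cv2.resize(s[150:480,190:460],None,fx=1.48,fy=1.8);b=cv2.resize(t[160:350,180:500],(400,238))
cv2.imwrite("pics/v1.png",cv2.resize(s[150:480,190:460],None,fx=1.8,fy=1.8))
cv2.imwrite("pics/v2.png",cv2.resize(t[160:350,180:500],None,fx=2.5,fy=2.5))
```

```text
(no output)
```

View pics/v1.png

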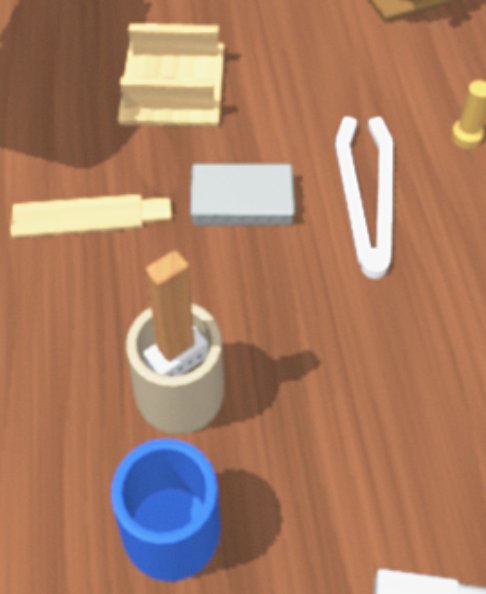

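View pics/v2.png

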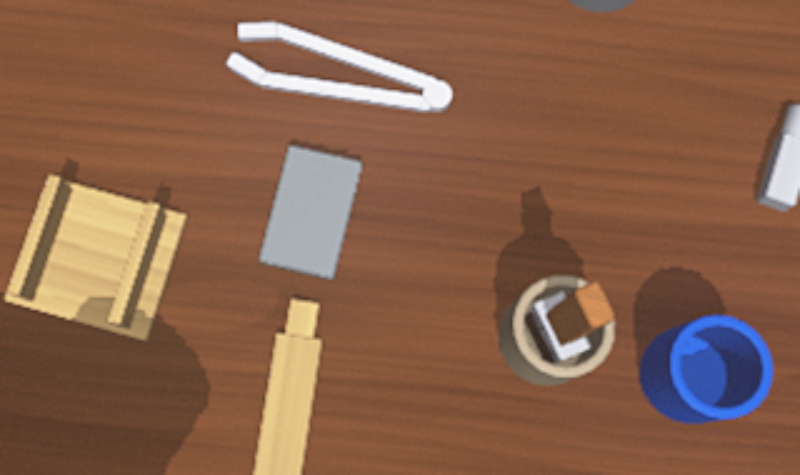

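The beige stoneware crock holding the brush (side 288,357; top 405,291) fits the description. The blue one (side 283,434; top 463,310) is the look-alike, and the crop confirms this. The butt is at about side (283,298) and top (418,282).

Run:
```python
from h import *
np.set_printoptions(precision=2,suppress=True)
print([a for a in dir(robot) if a[0]!='_'])
s=snapshot("side");t=snapshot("top")
S=lambda a,b:(a/1.8+190,b/1.8+150)
T=lambda a,b:(a/2.5+180,b/2.5+160)
print("butt",tri(s,S(167,267),t,T(595,305)))
for c in [(577,290),(599,283),(613,316),(592,328)]: print("c",atz(t,T(*c),200))
print("mouth",tri(s,S(175,346),t,T(563,328)),atz(t,T(563,328),95), atz(s,S(175,346),95))
for n,c in [("in ferr",(545,330))]: print(n,atz(t,T(*c),90))
print("blue",atz(t,T(721,368),95))
for c in [(50,175),(187,212),(148,340),(5,298)]: print("rest",atz(t,T(*c),10))
print("tin",atz(t,T(310,210),24),"gauge",atz(t,(292,321),9))
st=robot.get_state();print(st)
```

```text
['IKError', 'get_state', 'job_done']
butt (array([ 484.13, -193.06,  201.64]), np.float64(1.9636308024325484))
c [ 492.06 -181.48  200.  ]
c [ 498.   -195.48  200.  ]
c [ 477.39 -205.41  200.  ]
c [ 468.37 -192.28  200.  ]
mouth (array([ 482.83, -193.09,   85.67]), np.float64(3.1728938849991453)) [ 480.06 -191.74   95.  ] [ 484.39 -197.79   95.  ]
in ferr [ 477.94 -179.36   90.  ]
blue [ 461.88 -308.42   95.  ]
rest [578.71 232.33  10.  ]
rest [557.95 112.55  10.  ]
rest [448.85 130.07  10.  ]
rest [471.71 252.33  10.  ]
tin [566.45   8.98  24.  ] gauge [409.42  17.22   9.  ]
{'time_s': 1.1, 'joint_positions': array([ 1.11,  0.3 ,  1.52, -0.  ,  1.32, -0.07]), 'joint_velocities': array([ 0.,  0., -0.,  0., -0.,  0.]), 'joint_torque': array([ -0.  , -53.17, -35.29,   0.07,   0.02,  -0.  ]), 'tcp_pos': array([213.56, 506.83, 205.45]), 'orientation': array([[-0.92,  0.39,  0.  ],
       [ 0.39,  0.92,  0.  ],
       [-0.  ,  0.  , -1.  ]]), 'wrist_force': array([-0.1 , -0.08, -0.52]), 'torque': array([-0.03,  0.  ,  0.  ]), 'finger_force': 0.0, 'grip_width': 0.9980446048909287}
```

{"api": "apply_moves", "payload": {"series": [[[-0.7, -0.8, -0.4], [0, 0, 0], -1], [[-0.7, -0.8, -0.4], [0, 0, 0], -1], [[-0.7, -0.8, -0.4], [0, 0, 0], -1], [[-0.7, -0.8, -0.4], [0, 0, 0], -1], [[-0.7, -0.8, -0.4], [0, 0, 0], -1], [[-0.7, -0.8, -0.4], [0, 0, 0], -1], [[-0.7, -0.8, -0.4], [0, 0, 0], -1], [[-0.7, -0.8, -0.4], [0, 0, 0], -1], [[-0.7, -0.8, -0.4], [0, 0, 0], -1], [[-0.7, -0.8, -0.4], [0, 0, 0], -1]]}}

```text
time_s: 1.93
tcp_pos: [336.1, 134.9, 353.2]
orientation: [[-0.922, 0.388, 0.001], [0.388, 0.922, 0.0], [-0.001, 0.001, -1.0]]
wrist_force: [0.7, 0.9, 0.4]
grip_width: 1.003
finger_force: 0.0
```

```bash
cat > st.py <<'E'
from h import *
import json,os
np.set_printoptions(precision=4,suppress=True)
s=robot.get_state()
print(s["time_s"],s["joint_positions"],s["tcp_pos"],s["wrist_force"],s["grip_width"],s["finger_force"]);print(s["orientation"])
open("log.txt","a").write(json.dumps([s["joint_positions"].tolist(),s["tcp_pos"].tolist(),s["orientation"].tolist()])+"\n")
E
python3 st.py
```

```text
1.9333 [ 0.2803 -0.2119  1.7184  0.      1.634  -0.8921] [336.0929 134.8569 353.2136] [0.6713 0.9014 0.3607] 1.00254577220215 0.0
[[-0.9217  0.3879  0.001 ]
 [ 0.3879  0.9217  0.0003]
 [-0.0008  0.0007 -1.    ]]
```

{"api": "apply_moves", "payload": {"series": [[[-0.15, -0.02, 0], [-0.92, 0.39, 0], -1], [[-0.15, -0.02, 0], [-0.92, 0.39, 0], -1], [[-0.15, -0.02, 0], [-0.92, 0.39, 0], -1], [[-0.15, -0.02, 0], [-0.92, 0.39, 0], -1], [[-0.15, -0.02, 0], [-0.92, 0.39, 0], -1], [[-0.15, -0.02, 0], [-0.92, 0.39, 0], -1], [[-0.15, -0.02, 0], [-0.92, 0.39, 0], -1], [[-0.15, -0.02, 0], [-0.92, 0.39, 0], -1], [[-0.15, -0.02, 0], [-0.92, 0.39, 0], -1], [[-0.15, -0.02, 0], [-0.92, 0.39, 0], -1]]}}

```text
time_s: 2.77
tcp_pos: [401.7, 97.7, 352.8]
orientation: [[-0.921, 0.389, -0.001], [0.136, 0.323, 0.937], [0.365, 0.863, -0.351]]
wrist_force: [0.1, 0.7, -0.2]
grip_width: 1.005
finger_force: 0.0
```

```bash
python3 st.py
cat > fit.py <<'E'
import numpy as np,json
from scipy.optimize import least_squares
from scipy.spatial.transform import Rotation as Ro
D=[json.loads(l) for l in open("log.txt")]
D.append([[1.105,.3,1.521,0,1.321,-.067],[213.568,506.831,205.446],[[-.9215,.3883,0],[.3883,.9215,0],[0,0,-1]]])
rz=lambda a:Ro.from_euler('z',a).as_matrix(); ry=lambda a:Ro.from_euler('y',a).as_matrix()
S4=1
def fk(q,p,s4=None):
    a1,d1,off,L2,e,L3,L6=p; s4=S4 if s4 is None else s4
    B=rz(q[0]);F=B@ry(q[1]+q[2])
    w=B@np.array([a1,off,d1])+B@ry(q[1])@[0,0,L2]+F@[e,0,L3]
    R=F@rz(s4*q[3])@ry(q[4])@rz(q[5]+np.pi/2)
    return w+R@[0,0,L6],R
def fit():
    f=lambda p:np.concatenate([fk(d[0],p)[0]-d[1] for d in D])
    x0=np.array([0,300,36.8,350,0,350,250.])
    return least_squares(lambda p:np.r_[f(p),.001*(p-x0)],x0)
if __name__=="__main__":
    np.set_printoptions(precision=2,suppress=True)
    r=fit();print(r.x,r.cost)
    for d in D: print(np.abs(fk(d[0],r.x)[1]-d[2]).max(), fk(d[0],r.x)[0]-d[1])
E
python3 fit.py
```

```text
2.7667 [-0.4548  0.0604  1.873   1.0576  1.8347 -1.687 ] [401.7299  97.6567 352.7774] [ 0.1281  0.7426 -0.1983] 1.0051563470179887 0.0
[[-0.9212  0.3891 -0.0007]
 [ 0.1358  0.3232  0.9365]
 [ 0.3646  0.8626 -0.3506]]
[  0.19 221.11  36.71 424.56  41.29 447.36 270.5 ] 0.02382005075263192
3.3306690738754696e-16 [-0.03  0.11  0.  ]
2.7755575615628914e-16 [-0. -0.  0.]
0.00040643245191835536 [ 0.1  -0.05 -0.01]
```

```bash
cat > ik.py <<'E'
from fit import *
P=fit().x
lo=np.array([-3.03,-.79,.23,-1.04,0,-2.55]);hi=np.array([3.03,2.21,2.52,4.18,3.07,2.55])
def ik(pos,R,seed=None,n=12):
    rng=np.random.default_rng(0);best=None
    def f(q):
        p,r=fk(q,P); return np.r_[(p-pos)/100,(r-R).ravel()]
    for k in range(n):
        q0=seed if (seed is not None and k==0) else rng.uniform(lo,hi)
        r=least_squares(f,np.clip(q0,lo+1e-3,hi-1e-3),bounds=(lo,hi))
        if best is None or r.cost<best.cost: best=r
        if best.cost<1e-6: break
    return best.x,np.sqrt(best.cost)
def Rt(az,sx,incl=0):
    # tool z at azimuth az (deg), pitched down incl deg; x up (sx=1) or down(-1)
    a=np.radians(az);i=np.radians(incl)
    d=np.array([np.cos(a)*np.cos(i),np.sin(a)*np.cos(i),-np.sin(i)])
    y=sx*np.cross(d,[0,0,1]);y/=np.linalg.norm(y); return np.stack([np.cross(y,d),y,d],1)
E
python3 - <<'E'
from ik import *
np.set_printoptions(precision=2,suppress=True)
for az in (-65,-55,-45,-35,-25,-10,10,25,40):
  for z in (115,130):
    for sx in (1,-1):
      R=Rt(az,sx);q,c=ik(np.array([483,-194,z])+19*R[:,2],R); print(az,z,sx,q,round(c,4))
E
```

```text
-65 115 1 [-0.04  0.68  2.16  4.18  1.44 -1.82] 0.0757
-65 115 -1 [-0.04  0.68  2.16  4.18  1.44  1.32] 0.0757
-65 130 1 [-0.04  0.64  2.18  4.18  1.42 -1.85] 0.0785
-65 130 -1 [-0.04  0.64  2.18  4.18  1.42  1.29] 0.0785
-55 115 1 [-0.07  0.66  2.22  4.05  1.4  -1.78] 0.0
-55 115 -1 [-0.07  0.66  2.22  4.05  1.4   1.36] 0.0
-55 130 1 [-0.07  0.61  2.23  4.05  1.38 -1.81] 0.0
-55 130 -1 [-0.07  0.61  2.23  4.05  1.38  1.33] 0.0
-45 115 1 [-0.17  0.64  2.3   3.76  1.41 -1.69] 0.0
-45 115 -1 [-0.17  0.64  2.3   3.76  1.41  1.45] 0.0
-45 130 1 [-0.17  0.59  2.31  3.77  1.37 -1.71] 0.0
-45 130 -1 [-0.17  0.59  2.31  3.77  1.37  1.43] 0.0
-35 115 1 [-0.31  0.63  2.35  3.45  1.42 -1.62] 0.0
-35 115 -1 [-0.31  0.63  2.35  3.45  1.42  1.52] 0.0
-35 130 1 [-0.31  0.58  2.37  3.45  1.38 -1.63] 0.0
-35 130 -1 [-0.31  0.58  2.37  3.45  1.38  1.51] 0.0
-25 115 1 [-0.47  0.63  2.38  3.11  1.44 -1.57] 0.0
-25 115 -1 [-0.47  0.63  2.38  3.11  1.44  1.57] 0.0
-25 130 1 [-0.47  0.57  2.39  3.11  1.4  -1.57] 0.0
-25 130 -1 [-0.47  0.57  2.39  3.11  1.4   1.58] 0.0
-10 115 1 [-0.7   0.63  2.36  2.61  1.44 -1.5 ] 0.0
-10 115 -1 [-0.7   0.63  2.36  2.61  1.44  1.65] 0.0
-10 130 1 [-0.7   0.58  2.37  2.61  1.4  -1.47] 0.0
-10 130 -1 [-0.7   0.58  2.37  2.61  1.4   1.67] 0.0
10 115 1 [-0.9   0.65  2.23  2.05  1.45 -1.34] 0.0
10 115 -1 [-0.9   0.65  2.23  2.05  1.45  1.8 ] 0.0
10 130 1 [-0.9   0.61  2.24  2.05  1.43 -1.31] 0.0
10 130 -1 [-0.9   0.61  2.24  2.05  1.43  1.83] 0.0
25 115 1 [-0.96  0.69  2.08  1.73  1.51 -1.21] 0.0
25 115 -1 [-0.96  0.69  2.08  1.73  1.51  1.93] 0.0
25 130 1 [-0.96  0.65  2.09  1.73  1.5  -1.18] 0.0
25 130 -1 [-0.96  0.65  2.09  1.73  1.5   1.96] 0.0
40 115 1 [-0.97  0.75  1.92  1.49  1.61 -1.1 ] 0.0
40 115 -1 [-0.97  0.75  1.92  1.49  1.61  2.04] 0.0
40 130 1 [-0.97  0.71  1.92  1.49  1.62 -1.07] 0.0
40 130 -1 [-0.97  0.71  1.92  1.49  1.62  2.07] 0.0
```

```bash
cat > plan.py <<'E'
from ik import *
from scipy.spatial.transform import Slerp
np.set_printoptions(precision=3,suppress=True)
def step(q0,pos0,R0,pos,R,verbose=True):
    """shares from pose0 to pose, joint path check"""
    r=Ro.from_matrix(np.array(R0).T@R).as_rotvec(); sh=np.array(R0).T@(pos-np.array(pos0))
    n=int(max(np.ceil(np.linalg.norm(r)/np.radians(7.16)),np.ceil(np.linalg.norm(sh)/41.7),1))
    q=np.array(q0);w=0;m=0
    for k in range(1,n+1):
        Rk=R0@Ro.from_rotvec(r*k/n).as_matrix();q2,c=ik(pos0+(pos-pos0)*k/n,Rk,q,1)
        w=max(w,c);m=max(m,np.abs(q2-q).max());q=q2
    print("shift",sh/500,"rot",r/(np.pi/2),"rows",n,"err",round(w,4),"maxdq",round(m,3),"q",q)
    return q
def now():
    from workcell import robot
    s=robot.get_state();return s["joint_positions"],np.array(s["tcp_pos"]),np.array(s["orientation"])
E
python3 - <<'E'
from plan import *
q,p,R=now()
for pos,az in [((480,0,340),20),((420,-117,300),-50)]:
    R2=Rt(az,1);pos=np.array(pos,float);q=step(q,p,R,pos,R2);p,R=pos,R2
g=lambda z,b:np.array([483,-194,z])+(19-b)*Rt(-50,1)[:,2]
for pos,sx in [(g(120,110),1),(g(120,0),1),(g(340,0),1),(g(340,0),-1),(g(110,0),-1),(g(110,120),-1)]:
    R2=Rt(-50,sx);print(pos,sx);q=step(q,p,R,pos,R2);p,R=pos,R2
E
```

```text
shift [-0.18  -0.024 -0.174] rot [-0.809 -0.279  0.778] rows 15 err 0.0 maxdq 0.124 q [-0.54  -0.234  2.427  2.012  1.033 -0.745]
shift [-0.08   0.179 -0.193] rot [-0.778  0.     0.   ] rows 10 err 0.1013 maxdq 0.596 q [ 0.148 -0.065  2.479  4.18   1.214 -2.185]
[ 424.506 -124.29   120.   ] 1
shift [-0.36   0.002  0.017] rot [0. 0. 0.] rows 5 err 0.0742 maxdq 0.143 q [ 0.173  0.612  2.405  4.18   1.508 -1.678]
[ 495.213 -208.555  120.   ] 1
shift [0.   0.   0.22] rot [0. 0. 0.] rows 3 err 0.0 maxdq 0.107 q [-0.119  0.631  2.265  3.911  1.393 -1.741]
[ 495.213 -208.555  340.   ] 1
shift [0.44 0.   0.  ] rot [0. 0. 0.] rows 6 err 0.0 maxdq 0.121 q [-0.119 -0.024  2.251  4.136  0.955 -2.298]
[ 495.213 -208.555  340.   ] -1
shift [0. 0. 0.] rot [0. 0. 2.] rows 26 err 0.0 maxdq 0.121 q [-0.119 -0.024  2.251  4.136  0.955  0.844]
[ 495.213 -208.555  110.   ] -1
shift [0.46 0.   0.  ] rot [0. 0. 0.] rows 6 err 0.0 maxdq 0.127 q [-0.119  0.664  2.258  3.908  1.411  1.419]
[ 418.078 -116.63   110.   ] -1
shift [ 0.   -0.   -0.24] rot [0. 0. 0.] rows 3 err 0.0305 maxdq 0.11 q [0.193 0.651 2.414 4.18  1.534 1.506]
```

Run:
```python
from plan import *
q,p,R=now()
g=lambda z,az=-45:np.array([483,-194,z])+19*Rt(az,1)[:,2]
for pos,az,sx in [((480,0,340),20,1),(g(310),-45,1),(g(120),-45,1),(g(300),-45,1),(g(300),-45,-1),(g(110),-45,-1)]:
    R2=Rt(az,sx);pos=np.array(pos,float);print(pos);q=step(q,p,R,pos,R2);p,R=pos,R2
```

```text
[480.   0. 340.]
shift [-0.18  -0.024 -0.174] rot [-0.809 -0.279  0.778] rows 15 err 0.0 maxdq 0.124 q [-0.54  -0.234  2.427  2.012  1.033 -0.745]
[ 496.435 -207.435  310.   ]
shift [-0.06   0.401 -0.111] rot [-0.722  0.     0.   ] rows 10 err 0.0 maxdq 0.262 q [-0.173  0.011  2.312  3.941  0.93  -2.122]
[ 496.435 -207.435  120.   ]
shift [-0.38  0.    0.  ] rot [0. 0. 0.] rows 5 err 0.0 maxdq 0.132 q [-0.173  0.623  2.303  3.765  1.395 -1.696]
[ 496.435 -207.435  300.   ]
shift [0.36 0.   0.  ] rot [0. 0. 0.] rows 5 err 0.0 maxdq 0.125 q [-0.173  0.037  2.318  3.924  0.953 -2.093]
[ 496.435 -207.435  300.   ]
shift [0. 0. 0.] rot [0. 0. 2.] rows 26 err 0.0 maxdq 0.121 q [-0.173  0.037  2.318  3.924  0.953  1.049]
[ 496.435 -207.435  110.   ]
shift [0.38 0.   0.  ] rot [0. 0. 0.] rows 5 err 0.0 maxdq 0.131 q [-0.173  0.658  2.295  3.762  1.416  1.461]
```

{"api": "apply_moves", "payload": {"series": [[[-0.18, -0.024, -0.174], [-0.81, -0.28, 0.78], -1], [[-0.18, -0.024, -0.174], [-0.81, -0.28, 0.78], -1], [[-0.18, -0.024, -0.174], [-0.81, -0.28, 0.78], -1], [[-0.18, -0.024, -0.174], [-0.81, -0.28, 0.78], -1], [[-0.18, -0.024, -0.174], [-0.81, -0.28, 0.78], -1], [[-0.18, -0.024, -0.174], [-0.81, -0.28, 0.78], -1], [[-0.18, -0.024, -0.174], [-0.81, -0.28, 0.78], -1], [[-0.18, -0.024, -0.174], [-0.81, -0.28, 0.78], -1], [[-0.18, -0.024, -0.174], [-0.81, -0.28, 0.78], -1], [[-0.18, -0.024, -0.174], [-0.81, -0.28, 0.78], -1]]}}

```text
time_s: 3.6
tcp_pos: [479.8, 0.4, 339.5]
orientation: [[-0.299, 0.621, 0.725], [0.247, -0.683, 0.687], [0.922, 0.385, 0.051]]
wrist_force: [-0.4, 0.3, 0.2]
grip_width: 1.001
finger_force: 0.0
```

```bash
python3 st.py; python3 fit.py
python3 - <<'E'
from plan import *
q,p,R=now()
g=lambda z,az=-45:np.array([483,-194,z])+19*Rt(az,1)[:,2]
for pos,az,sx in [((480,0,340),20,1),((490,-100,330),-10,1),(g(310),-45,1)]:
    R2=Rt(az,sx);pos=np.array(pos,float);print(pos);q=step(q,p,R,pos,R2);p,R=pos,R2
E
```

```text
3.6 [-0.6875  0.049   2.2205  1.6898  1.5087 -1.1012] [479.8443   0.365  339.4845] [-0.3953  0.2657  0.2396] 1.0014701461254032 0.0
[[-0.2993  0.6209  0.7245]
 [ 0.2473 -0.6829  0.6874]
 [ 0.9215  0.3849  0.0508]]
[  0.14 221.03  36.7  424.38  40.99 447.38 270.53] 0.025519394670886122
3.3306690738754696e-16 [-0.04  0.1   0.01]
2.7755575615628914e-16 [ 0.05 -0.01 -0.  ]
3.3306690738754696e-16 [-0.01  0.01  0.01]
0.00040643245191835536 [ 0.1  -0.07 -0.01]
[480.   0. 340.]
shift [ 0.001  0.001 -0.   ] rot [-0.251 -0.083  0.242] rows 5 err 0.0 maxdq 0.125 q [-0.54  -0.235  2.427  2.012  1.033 -0.745]
[ 490. -100.  330.]
shift [-0.02   0.195 -0.05 ] rot [-0.333  0.     0.   ] rows 5 err 0.0 maxdq 0.22 q [-0.393 -0.252  2.469  2.788  0.677 -1.29 ]
[ 496.435 -207.435  310.   ]
shift [-0.04   0.209  0.05 ] rot [-0.389  0.     0.   ] rows 5 err 0.0 maxdq 0.29 q [-0.173  0.01   2.312  3.941  0.93  -2.122]
```

{"api": "apply_moves", "payload": {"series": [[[0, 0, 0], [-0.25, -0.083, 0.24], -1], [[0, 0, 0], [-0.25, -0.083, 0.24], -1], [[0, 0, 0], [-0.25, -0.083, 0.24], -1], [[0, 0, 0], [-0.25, -0.083, 0.24], -1], [[0, 0, 0], [-0.25, -0.083, 0.24], -1], [[0, 0, 0], [-0.25, -0.083, 0.24], -1]]}}

```text
time_s: 4.1
tcp_pos: [479.3, 1.9, 340.6]
orientation: [[-0.005, 0.348, 0.938], [0.006, -0.938, 0.348], [1.0, 0.007, 0.003]]
wrist_force: [0.3, 0.3, -0.8]
grip_width: 1.0
finger_force: 0.0
```

{"api": "apply_moves", "payload": {"series": [[[-0.06, 0.4, -0.11], [-0.72, 0, 0], -1], [[-0.06, 0.4, -0.11], [-0.72, 0, 0], -1], [[-0.06, 0.4, -0.11], [-0.72, 0, 0], -1], [[-0.06, 0.4, -0.11], [-0.72, 0, 0], -1], [[-0.06, 0.4, -0.11], [-0.72, 0, 0], -1], [[-0.06, 0.4, -0.11], [-0.72, 0, 0], -1], [[-0.06, 0.4, -0.11], [-0.72, 0, 0], -1], [[-0.06, 0.4, -0.11], [-0.72, 0, 0], -1], [[-0.06, 0.4, -0.11], [-0.72, 0, 0], -1], [[-0.06, 0.4, -0.11], [-0.72, 0, 0], -1]]}}

```text
time_s: 4.93
tcp_pos: [499.7, -207.5, 314.9]
orientation: [[-0.025, -0.573, 0.819], [0.02, -0.819, -0.573], [0.999, 0.003, 0.032]]
wrist_force: [-0.6, -0.2, -0.5]
grip_width: 1.001
finger_force: 0.0
```

```bash
python3 st.py;  python3 - <<'E'
from plan import *
from h import snapshot,save,px,cv2
q,p,R=now()
g=lambda z,az=-45:np.array([483,-194,z])+19*Rt(az,1)[:,2]
for pos,az,sx in [(g(310),-45,1),(g(250),-45,1),(g(120),-45,1)]:
    R2=Rt(az,sx);pos=np.array(pos,float);print(pos);q=step(q,p,R,pos,R2);p,R=pos,R2
s=snapshot("side");t=snapshot("top")
a=cv2.resize(s["pixels"][180:430,180:430],(400,400));b=cv2.resize(t["pixels"][170:370,290:490],(400,400))
cv2.imwrite("pics/v3.png",cv2.cvtColor(np.hstack([a,b]),cv2.COLOR_RGB2BGR))
E
```

```text
4.9333 [-0.3161 -0.0342  2.3681  3.5428  0.8375 -1.8598] [ 499.7322 -207.5452  314.9246] [-0.5808 -0.154  -0.5447] 1.0007814094060408 0.0
[[-0.0245 -0.5735  0.8189]
 [ 0.0204 -0.8192 -0.5731]
 [ 0.9995  0.0027  0.0318]]
[ 496.435 -207.435  310.   ]
shift [-0.01   0.004 -0.006] rot [-0.111 -0.02  -0.   ] rows 2 err 0.0 maxdq 0.212 q [-0.173  0.01   2.312  3.941  0.93  -2.122]
[ 496.435 -207.435  250.   ]
shift [-0.12  0.    0.  ] rot [0. 0. 0.] rows 2 err 0.0 maxdq 0.09 q [-0.173  0.183  2.34   3.853  1.077 -1.959]
[ 496.435 -207.435  120.   ]
shift [-0.26  0.    0.  ] rot [0. 0. 0.] rows 4 err 0.0 maxdq 0.112 q [-0.173  0.622  2.303  3.765  1.395 -1.696]
```

View pics/v3.png

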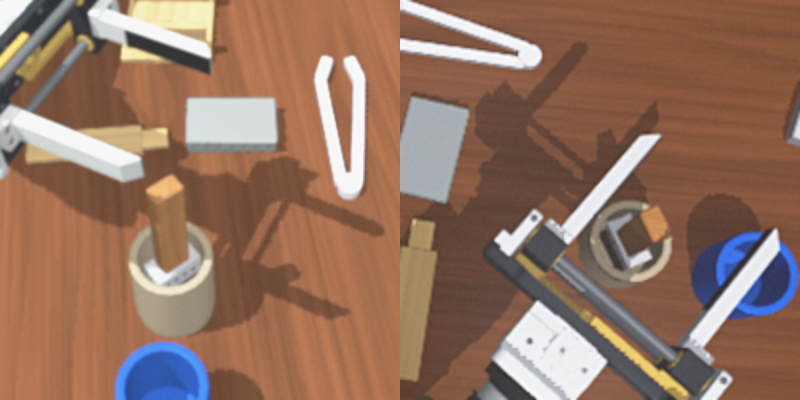

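Run:
```python
from plan import *
from h import snapshot,atz
t=snapshot("top")
for c in [(642,212),(657,205),(669,233),(653,243)]: print(atz(t,((c[0]-400)/2+290,c[1]/2+170),203))
q,p,R=now()
g=lambda z,az=-45:np.array([483,-194,z])+19*Rt(az,1)[:,2]
for pos,az,sx in [(g(310),-45,1),(g(180),-45,1),(g(122,-55),-55,1)]:
    step(q,p,R,pos,Rt(az,sx))
```

```text
[ 491.596 -181.249  203.   ]
[ 498.454 -193.046  203.   ]
[ 476.691 -203.648  203.   ]
[ 467.447 -191.234  203.   ]
shift [-0.01   0.008 -0.006] rot [-0.117 -0.021 -0.001] rows 2 err 0.0 maxdq 0.218 q [-0.173  0.01   2.312  3.941  0.93  -2.122]
shift [-0.27   0.007 -0.014] rot [-0.117 -0.021 -0.001] rows 4 err 0.0 maxdq 0.118 q [-0.173  0.415  2.337  3.791  1.254 -1.803]
shift [-0.386  0.013 -0.02 ] rot [-0.228 -0.021 -0.003] rows 5 err 0.0 maxdq 0.149 q [-0.073  0.633  2.225  4.049  1.393 -1.793]
```

{"api": "apply_moves", "payload": {"series": [[[-0.01, 0.008, -0.006], [-0.117, -0.02, 0], -1], [[-0.01, 0.008, -0.006], [-0.117, -0.02, 0], -1], [[-0.27, 0.007, -0.014], [-0.117, -0.02, 0], -1], [[-0.27, 0.007, -0.014], [-0.117, -0.02, 0], -1], [[-0.27, 0.007, -0.014], [-0.117, -0.02, 0], -1], [[-0.27, 0.007, -0.014], [-0.117, -0.02, 0], -1], [[-0.386, 0.013, -0.02], [-0.228, -0.02, 0], -1], [[-0.386, 0.013, -0.02], [-0.228, -0.02, 0], -1], [[-0.386, 0.013, -0.02], [-0.228, -0.02, 0], -1], [[-0.386, 0.013, -0.02], [-0.228, -0.02, 0], -1]]}}

```text
time_s: 5.92
tcp_pos: [493.9, -209.4, 120.9]
orientation: [[-0.002, -0.818, 0.575], [-0.005, -0.575, -0.818], [1.0, -0.005, -0.003]]
wrist_force: [-0.8, -0.0, 0.3]
grip_width: 1.002
finger_force: 0.0
```

```bash
python3 st.py;  python3 - <<'E'
from plan import *
from h import snapshot,save,px,cv2
q,p,R=now()
s=snapshot("side");t=snapshot("top")
a=cv2.resize(s["pixels"][230:430,180:380],(400,400));b=cv2.resize(t["pixels"][210:360,330:480],(400,400))
cv2.imwrite("pics/v4.png",cv2.cvtColor(np.hstack([a,b]),cv2.COLOR_RGB2BGR))
E
```

```text
5.9167 [-0.073   0.6345  2.2257  4.0466  1.3914 -1.7862] [ 493.9171 -209.4057  120.8615] [-0.7735 -0.0416  0.3209] 1.002218097661282 0.0
[[-0.0024 -0.8179  0.5753]
 [-0.0049 -0.5753 -0.8179]
 [ 1.     -0.0048 -0.0027]]
```

View pics/v4.png

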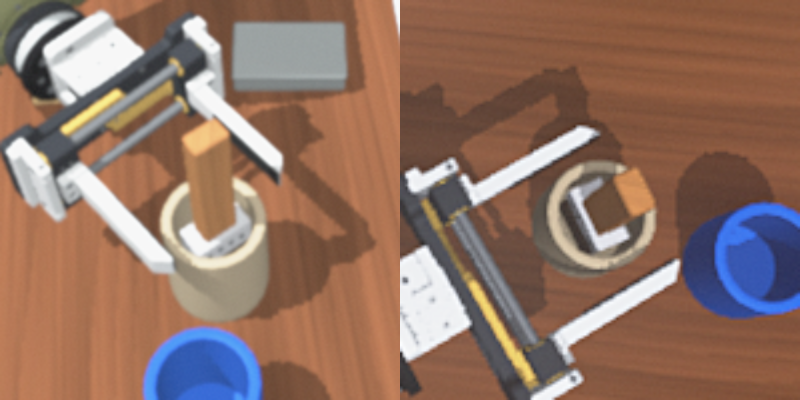

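The fingers straddle the handle squarely just above the rim: in the side crop the tips are at about (170,265) and (275,170), with the handle at (208,185). Closing now.

{"api": "apply_moves", "payload": {"series": [[[0, 0, 0], [0, 0, 0], 1], [[0, 0, 0], [0, 0, 0], 1], [[0, 0, 0], [0, 0, 0], 1], [[0, 0, 0], [0, 0, 0], 1], [[0, 0, 0], [0, 0, 0], 1], [[0, 0, 0], [0, 0, 0], 1], [[0, 0, 0], [0, 0, 0], 1], [[0, 0, 0], [0, 0, 0], 1], [[0, 0, 0], [0, 0, 0], 1], [[0, 0, 0], [0, 0, 0], 1]], "force": 30}}

```text
time_s: 6.85
tcp_pos: [492.9, -209.6, 121.7]
orientation: [[-0.004, -0.821, 0.57], [-0.005, -0.57, -0.821], [1.0, -0.006, -0.002]]
wrist_force: [0.3, 0.7, 1.0]
grip_width: 0.327
finger_force: 0.1
```

```bash
python3 st.py;  python3 - <<'E'
from plan import *
q,p,R=now()
for dz,az in [(100,-55),(190,-45)]:
    R2=Rt(az,1);pos=p-19*R[:,2]+19*R2[:,2]+[0,0,dz]
    step(q,p,R,pos,R2)
E
```

```text
6.85 [-0.0708  0.6326  2.2254  4.0548  1.3924 -1.7882] [ 492.8759 -209.5741  121.6633] [0.3448 0.66   0.9952] 0.32719276693399413 0.12876304077508394
[[-0.0037 -0.8213  0.5705]
 [-0.0051 -0.5705 -0.8213]
 [ 1.     -0.0059 -0.0021]]
shift [ 0.2   -0.001 -0.   ] rot [ 0.002  0.001 -0.004] rows 3 err 0.0 maxdq 0.105 q [-0.073  0.323  2.263  4.107  1.231 -2.019]
shift [ 0.38  -0.009 -0.001] rot [ 0.114  0.001 -0.004] rows 5 err 0.0 maxdq 0.13 q [-0.173  0.003  2.313  3.944  0.926 -2.127]
```

{"api": "apply_moves", "payload": {"series": [[[0, 0, 0], [0, 0, 0], 1], [[0, 0, 0], [0, 0, 0], 1], [[0, 0, 0], [0, 0, 0], 1], [[0, 0, 0], [0, 0, 0], 1], [[0.03, 0, 0], [0, 0, 0], 1], [[0.06, 0, 0], [0, 0, 0], 1], [[0.1, 0, 0], [0, 0, 0], 1], [[0.15, 0, 0], [0, 0, 0], 1], [[0.2, 0, 0], [0, 0, 0], 1], [[0.2, 0, 0], [0, 0, 0], 1]], "force": 30}}

```text
time_s: 7.68
tcp_pos: [492.9, -210.1, 225.9]
orientation: [[-0.009, -0.821, 0.57], [-0.004, -0.57, -0.821], [1.0, -0.01, 0.002]]
wrist_force: [-0.3, -0.2, -0.4]
grip_width: 0.307
finger_force: 29.9
```

```bash
python3 st.py;  python3 - <<'E'
from plan import *
from h import snapshot,save,px,cv2
q,p,R=now()
R2=Rt(-45,1);pos=p-19*R[:,2]+19*R2[:,2]+[0,0,95]
step(q,p,R,pos,R2)
s=snapshot("side");t=snapshot("top")
a=cv2.resize(s["pixels"][180:430,180:430],(400,400));b=cv2.resize(t["pixels"][210:360,330:480],(400,400))
cv2.imwrite("pics/v5.png",cv2.cvtColor(np.hstack([a,b]),cv2.COLOR_RGB2BGR))
E
```

```text
7.6833 [-0.0724  0.3134  2.2608  4.1136  1.228  -2.0207] [ 492.9415 -210.1299  225.8506] [-0.2956 -0.1946 -0.3951] 0.3065412683420465 29.935607397928834
[[-0.0093 -0.8213  0.5704]
 [-0.0043 -0.5704 -0.8213]
 [ 0.9999 -0.0101  0.0018]]
shift [ 0.19  -0.009 -0.   ] rot [ 0.114 -0.002 -0.006] rows 3 err 0.0 maxdq 0.122 q [-0.175 -0.02   2.306  3.959  0.904 -2.154]
```

View pics/v5.png

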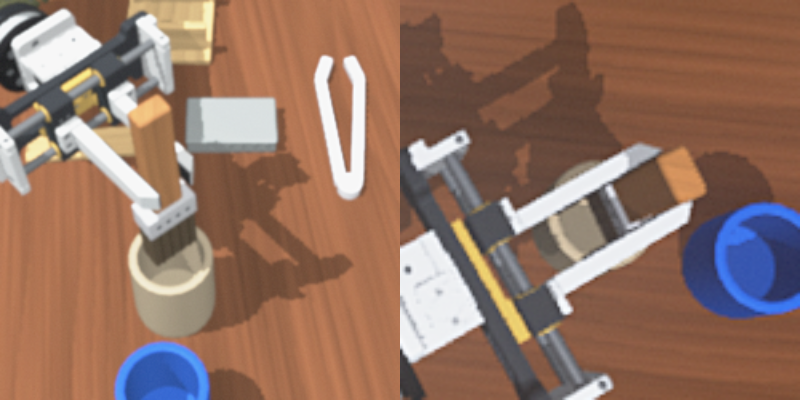

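{"api": "apply_moves", "payload": {"series": [[[0.19, -0.009, 0], [0.114, 0, 0], 1], [[0.19, -0.009, 0], [0.114, 0, 0], 1], [[0.19, -0.009, 0], [0.114, 0, 0], 1], [[0.19, -0.009, 0], [0.114, 0, 0], 1], [[0.19, -0.009, 0], [0.114, 0, 0], 1]]}}

```text
time_s: 8.2
tcp_pos: [495.6, -208.3, 316.7]
orientation: [[-0.005, -0.707, 0.707], [-0.006, -0.707, -0.707], [1.0, -0.007, -0.0]]
wrist_force: [0.6, -0.6, -2.1]
grip_width: 0.302
finger_force: 29.9
```

{"api": "apply_moves", "payload": {"series": [[[0, 0, 0], [0, 0, 0.7], 1], [[0, 0, 0], [0, 0, 0.7], 1], [[0, 0, 0], [0, 0, 0.7], 1], [[0, 0, 0], [0, 0, 0.7], 1], [[0, 0, 0], [0, 0, 0.7], 1], [[0, 0, 0], [0, 0, 0.7], 1], [[0, 0, 0], [0, 0, 0.7], 1], [[0, 0, 0], [0, 0, 0.7], 1], [[0, 0, 0], [0, 0, 0.7], 1], [[0, 0, 0], [0, 0, 0.7], 1]]}}

```text
time_s: 9.03
tcp_pos: [495.9, -207.9, 313.9]
orientation: [[-0.631, -0.318, 0.707], [-0.635, -0.312, -0.707], [0.446, -0.895, -0.005]]
wrist_force: [-0.1, 0.6, -1.1]
grip_width: 0.298
finger_force: 29.9
```

{"api": "apply_moves", "payload": {"series": [[[0, 0, 0], [0, 0, 0.7], 1], [[0, 0, 0], [0, 0, 0.7], 1], [[0, 0, 0], [0, 0, 0.7], 1], [[0, 0, 0], [0, 0, 0.7], 1], [[0, 0, 0], [0, 0, 0.7], 1], [[0, 0, 0], [0, 0, 0.7], 1], [[0, 0, 0], [0, 0, 0.7], 1], [[0, 0, 0], [0, 0, 0.7], 1], [[0, 0, 0], [0, 0, 0.7], 1], [[0, 0, 0], [0, 0, 0.7], 1]]}}

```text
time_s: 9.87
tcp_pos: [495.9, -208.0, 314.8]
orientation: [[-0.571, 0.417, 0.707], [-0.568, 0.421, -0.707], [-0.593, -0.805, -0.003]]
wrist_force: [-0.0, 1.1, -0.9]
grip_width: 0.302
finger_force: 29.9
```

{"api": "apply_moves", "payload": {"series": [[[0, 0, 0], [0, 0, 0.6], 1], [[0, 0, 0], [0, 0, 0.6], 1], [[0, 0, 0], [0, 0, 0.6], 1], [[0, 0, 0], [0, 0, 0.6], 1], [[0, 0, 0], [0, 0, 0.6], 1], [[0, 0, 0], [0, 0, 0.6], 1], [[0, 0, 0], [0, 0, 0.6], 1], [[0, 0, 0], [0, 0, 0.6], 1], [[0, 0, 0], [0, 0, 0.6], 1], [[0, 0, 0], [0, 0, 0.6], 1]]}}

```text
time_s: 10.7
tcp_pos: [495.9, -208.0, 315.7]
orientation: [[-0.002, 0.707, 0.708], [0.001, 0.708, -0.707], [-1.0, -0.001, -0.002]]
wrist_force: [-0.3, 0.7, -1.0]
grip_width: 0.301
finger_force: 29.9
```

```bash
python3 st.py;  python3 - <<'E'
from plan import *
from h import snapshot,save,px,cv2
q,p,R=now()
s=snapshot("side");t=snapshot("top")
from h import finder
for n,pic in (("s",s),("t",t)):
    for k in ("crock","crock_mouth"):
        print(n,k,[(round(d["confidence"],2),np.array(d["extent"])*[640,480,640,480]) for d in finder.spot_in(k,pic)[:2]])
a=cv2.resize(s["pixels"][180:430,180:430],(400,400));b=cv2.resize(t["pixels"][170:370,310:510],(400,400))
cv2.imwrite("pics/v6.png",cv2.cvtColor(np.hstack([a,b]),cv2.COLOR_RGB2BGR))
E
```

```text
10.7 [-0.1753 -0.0081  2.3093  3.9513  0.9118  1.0001] [ 495.865  -207.9907  315.7321] [-0.3254  0.694  -1.0163] 0.30105303881986206 29.936816236004233
[[-0.0024  0.7067  0.7075]
 [ 0.0009  0.7075 -0.7067]
 [-1.     -0.001  -0.0023]]
s crock [(0.66, array([282.496, 433.44 ,  61.376,  79.488])), (0.56, array([288.576, 357.12 ,  51.008,  74.784]))]
s crock_mouth [(0.95, array([288.064, 355.2  ,  54.528,  66.   ])), (0.87, array([281.728, 434.688,  60.608,  79.008]))]
t crock [(0.9, array([464.832, 308.496,  57.92 ,  45.408])), (0.55, array([402.368, 289.728,  44.928,  40.32 ]))]
t crock_mouth [(0.91, array([403.072, 290.688,  41.792,  43.2  ])), (0.61, array([462.208, 307.056,  51.776,  44.88 ]))]
```

View pics/v6.png

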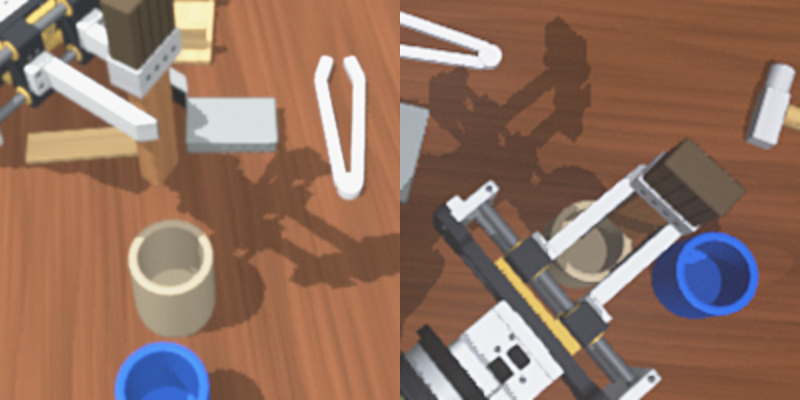

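Run:
```python
from plan import *
from h import snapshot,px,atz
q,p,R=now();g=p-19*R[:,2]
s=snapshot("side");S=lambda P:(px(s,P)-180)*1.6
for sl in(80,85,90): print(sl,S(g-[0,0,sl]))
c=g-[0,0,85];d=R[:,2];y=R[:,1]
for a,b in((9,14),(9,-14),(-9,14),(-9,-14)): print("corner",S(c+a*d+b*y))
print("mouth side",atz(s,(287.5,341.3),95))
th=np.linspace(0,2*np.pi,60)
for P in([480,-192],[482,-195],[484,-198]):
    e=np.array([S([P[0]+39*np.cos(t),P[1]+39*np.sin(t),95]) for t in th]);print(P,e.min(0),e.max(0))
m=np.array([482,-195.])
tgt=np.r_[m,112]+19*R[:,2]
for z in(195,112): step(q,p,R,np.r_[m,z]+19*Rt(-45,-1)[:,2],Rt(-45,-1))
```

```text
80 [158.298 166.558]
85 [158.737 170.273]
90 [159.172 173.943]
corner [179.298 163.967]
corner [156.049 188.553]
corner [161.338 152.591]
corner [137.958 176.646]
mouth side [ 484.932 -196.386   95.   ]
[480, -192] [122.588 216.922] [209.454 294.6  ]
[482, -195] [125.033 219.43 ] [212.102 297.476]
[484, -198] [127.49 221.95] [214.762 300.365]
shift [ 0.243 -0.002  0.   ] rot [ 0.    -0.001 -0.003] rows 3 err 0.0 maxdq 0.135 q [-0.177  0.362  2.343  3.797  1.217  1.31 ]
shift [ 0.409 -0.003  0.   ] rot [ 0.    -0.001 -0.003] rows 5 err 0.0 maxdq 0.142 q [-0.177  0.649  2.299  3.759  1.413  1.459]
```

{"api": "apply_moves", "payload": {"series": [[[0.08, 0, 0], [0, 0, 0], 1], [[0.16, 0, 0], [0, 0, 0], 1], [[0.22, 0, 0], [0, 0, 0], 1], [[0.26, 0, 0], [0, 0, 0], 1], [[0.3, 0, 0], [0, 0, 0], 1], [[0.34, 0, 0], [0, 0, 0], 1], [[0.37, 0, 0], [0, 0, 0], 1], [[0.4, 0, 0], [0, 0, 0], 1], [[0.41, 0, 0], [0, 0, 0], 1], [[0.41, 0, 0], [0, 0, 0], 1]]}}

```text
time_s: 11.88
tcp_pos: [496.5, -207.0, 110.6]
orientation: [[0.001, 0.707, 0.708], [0.005, 0.708, -0.707], [-1.0, 0.005, -0.003]]
wrist_force: [0.5, -0.1, -0.7]
grip_width: 0.304
finger_force: 29.9
```

```bash
python3 st.py;  python3 - <<'E'
from plan import *
from h import snapshot,save,px,cv2
s=snapshot("side");t=snapshot("top")
a=cv2.resize(s["pixels"][230:430,180:380],(400,400));b=cv2.resize(t["pixels"][210:360,330:480],(400,400))
cv2.imwrite("pics/v7.png",cv2.cvtColor(np.hstack([a,b]),cv2.COLOR_RGB2BGR))
E
```

```text
11.8833 [-0.1717  0.6523  2.2962  3.7639  1.4105  1.4632] [ 496.5241 -206.9801  110.5516] [ 0.5039 -0.1411 -0.6654] 0.30396919936442507 29.936591084115207
[[ 0.0013  0.7067  0.7076]
 [ 0.0051  0.7075 -0.7066]
 [-1.      0.0046 -0.0027]]
```

View pics/v7.png

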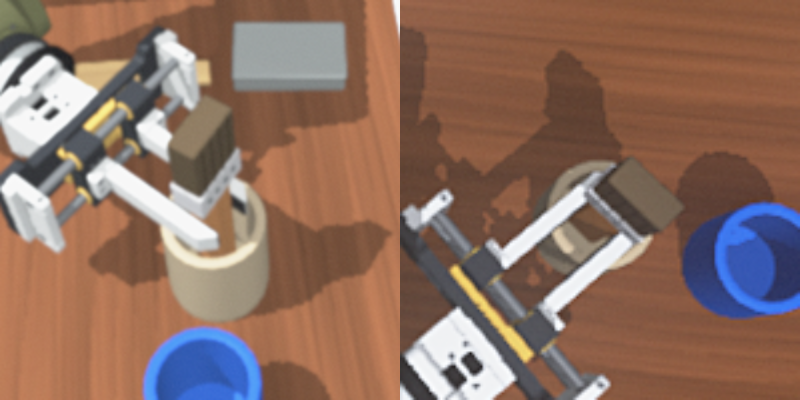

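{"api": "apply_moves", "payload": {"series": [[[0.006, 0, 0], [0, 0, 0], 1], [[0.006, 0, 0], [0, 0, 0], 1], [[0.006, 0, 0], [0, 0, 0], 0.3], [[0.006, 0, 0], [0, 0, 0], 0.3], [[0.006, 0, 0], [0, 0, 0], 0.3], [[0.006, 0, 0], [0, 0, 0], 0.3], [[0.006, 0, 0], [0, 0, 0], 0.3], [[0.006, 0, 0], [0, 0, 0], 0.3], [[0.006, 0, 0], [0, 0, 0], 0.3], [[0.006, 0, 0], [0, 0, 0], 0.3]]}}

```text
time_s: 12.82
tcp_pos: [496.6, -207.0, 108.7]
orientation: [[0.004, 0.707, 0.708], [0.005, 0.708, -0.707], [-1.0, 0.006, -0.001]]
wrist_force: [-0.2, 0.8, 0.1]
grip_width: 0.351
finger_force: 0.1
```

```bash
python3 st.py;  python3 - <<'E'
from plan import *
from h import snapshot,save,px,cv2
q,p,R=now()
step(q,p,R,p-60*R[:,2],R);step(q,p,R,p-90*R[:,2],R)
s=snapshot("side");t=snapshot("top")
a=cv2.resize(s["pixels"][230:430,180:380],(400,400));b=cv2.resize(t["pixels"][210:360,330:480],(400,400))
cv2.imwrite("pics/v8.png",cv2.cvtColor(np.hstack([a,b]),cv2.COLOR_RGB2BGR))
E
```

```text
12.8167 [-0.1716  0.6602  2.2941  3.7633  1.4168  1.4683] [ 496.5885 -206.9731  108.7034] [-0.1752  0.8101  0.0557] 0.3509606367984595 0.07173454854637384
[[ 0.0036  0.7067  0.7075]
 [ 0.0051  0.7075 -0.7067]
 [-1.      0.0062 -0.0011]]
shift [-0.   -0.   -0.12] rot [0. 0. 0.] rows 2 err 0.0 maxdq 0.072 q [-0.038  0.652  2.389  3.891  1.496  1.509]
shift [-0.   -0.   -0.18] rot [0. 0. 0.] rows 3 err 0.0 maxdq 0.084 q [0.046 0.653 2.429 3.974 1.53  1.533]
```

View pics/v8.png

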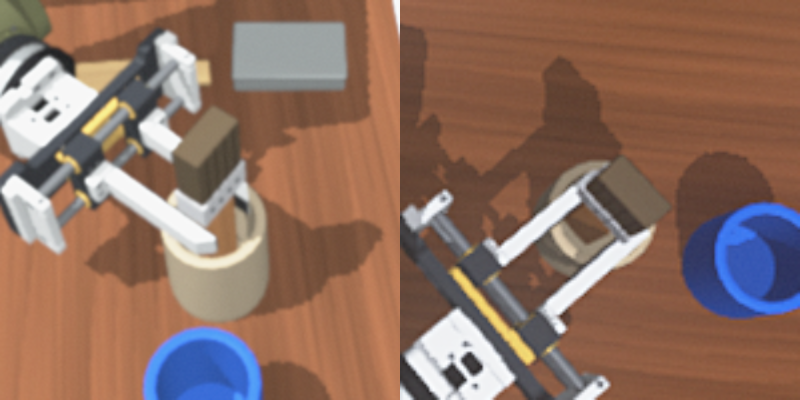

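{"api": "apply_moves", "payload": {"series": [[[0, 0, 0], [0, 0, 0], 0], [[0, 0, 0], [0, 0, 0], -0.3], [[0, 0, 0], [0, 0, 0], -0.6], [[0, 0, 0], [0, 0, 0], -0.8], [[0, 0, 0], [0, 0, 0], -0.8], [[0, 0, 0], [0, 0, 0], -0.8], [[0, 0, 0], [0, 0, 0], -0.8], [[0, 0, 0], [0, 0, 0], -0.8], [[0, 0, 0], [0, 0, 0], -0.8], [[0, 0, 0], [0, 0, 0], -0.8]]}}

```text
time_s: 13.75
tcp_pos: [496.6, -207.0, 108.7]
orientation: [[0.004, 0.707, 0.708], [0.005, 0.708, -0.707], [-1.0, 0.006, -0.001]]
wrist_force: [-0.2, -0.6, -0.2]
grip_width: 0.9
finger_force: 0.0
```

```bash
python3 st.py;  python3 - <<'E'
from plan import *
from h import snapshot,tri,px,cv2
q,p,R=now()
s=snapshot("side");t=snapshot("top")
print(tri(s,(283.5,296.5),t,(417,283.1)))
a=cv2.resize(s["pixels"][230:430,180:380],(400,400));b=cv2.resize(t["pixels"][210:360,330:480],(400,400))
cv2.imwrite("pics/v9.png",cv2.cvtColor(np.hstack([a,b]),cv2.COLOR_RGB2BGR))
E
```

```text
13.75 [-0.1716  0.6601  2.2941  3.7632  1.4168  1.4683] [ 496.5781 -206.986   108.7106] [-0.2406 -0.5623 -0.1962] 0.8995045106030254 0.0
[[ 0.0036  0.7067  0.7075]
 [ 0.0051  0.7075 -0.7067]
 [-1.      0.0062 -0.0011]]
(array([ 483.725, -191.193,  202.225]), np.float64(5.200145160690141))
```

View pics/v9.png

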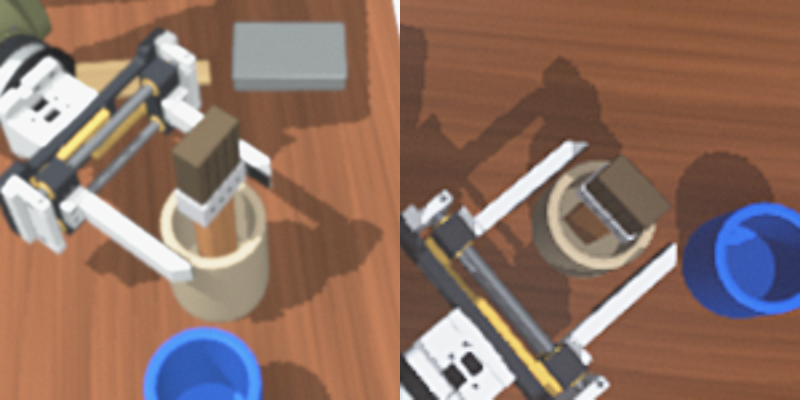

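The brush is standing upright and free in the crock, with its bristle end at side crop (207,133), z ≈ 203, so the butt is on the floor. Backing off.

{"api": "apply_moves", "payload": {"series": [[[0, 0, -0.03], [0, 0, 0], -0.8], [[0, 0, -0.06], [0, 0, 0], -0.8], [[0, 0, -0.1], [0, 0, 0], -0.8], [[0, 0, -0.14], [0, 0, 0], -0.8], [[0, 0, -0.17], [0, 0, 0], -0.8], [[0, 0, -0.18], [0, 0, 0], -0.8], [[0, 0, -0.18], [0, 0, 0], -0.8], [[-0.03, 0, -0.18], [0, 0, 0], -0.8], [[-0.06, 0, -0.18], [0, 0, 0], -0.8], [[-0.06, 0, -0.18], [0, 0, 0], -0.8]]}}

```text
time_s: 14.68
tcp_pos: [433.6, -143.9, 140.7]
orientation: [[0.007, 0.707, 0.707], [0.005, 0.707, -0.707], [-1.0, 0.008, 0.001]]
wrist_force: [0.0, -0.7, 0.1]
grip_width: 0.903
finger_force: 0.0
```

```bash
python3 st.py;  python3 - <<'E'
from plan import *
from h import snapshot,tri,px,cv2
s=snapshot("side");t=snapshot("top")
a=cv2.resize(s["pixels"][150:450,150:450],(400,400));b=cv2.resize(t["pixels"][160:380,270:490],(400,400))
cv2.imwrite("pics/v10.png",cv2.cvtColor(np.hstack([a,b]),cv2.COLOR_RGB2BGR))
E
```

```text
14.6833 [0.0443 0.5234 2.4558 3.9773 1.4626 1.4589] [ 433.5938 -143.9375  140.7422] [ 0.0102 -0.7074  0.059 ] 0.9034658185527952 0.0
[[ 0.0068  0.7068  0.7074]
 [ 0.005   0.7073 -0.7068]
 [-1.      0.0083  0.0013]]
```

View pics/v10.png

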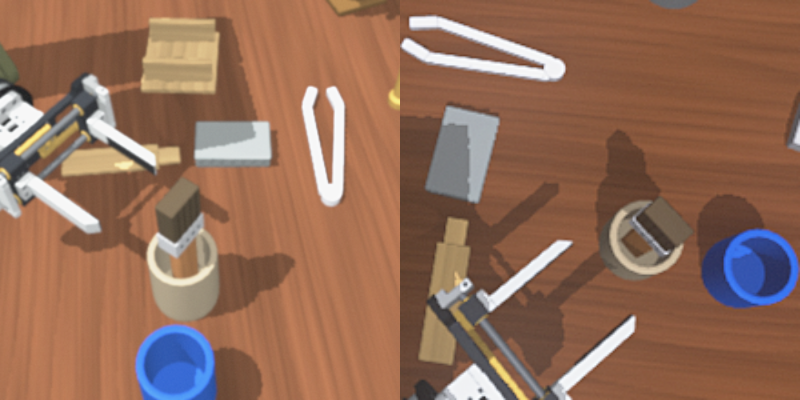

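The brush stands bristles up in the crock (side crop 180,230), the bystanders haven't moved, and the gripper is clear.

```bash
python3 -c "
from workcell import robot
print(robot.job_done())"
```

```text
the job is handed in; nothing more can be done
None
```

The brush now stands upright in the stoneware crock, handle down on the floor and bristles up. The crock and bystanders look unmoved in the last pictures, and I handed the job in at about 15 s with the gripper clear; no verdict came back.

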